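# Load the drill jig: press the work carrier down and slide it home under the drag spring

### The job

Load the drill jig: with closed fingertips on the carrier's grooved thumb seat, press the carrier down hard against its sprung copper bed and, keeping it down, slide it under the keeper bar and the leaf spring until it is fully home against the end stop and the bed springs back up behind it. Only press and push the carrier, never lift it out of the jig; leave the oil can, punch, drill and nut where they are, and finish clear of the jig.

Things in the scene. Friction and masses are not known exactly. Their poses are not given: they have to be found in the camera images.
- jig: Drill jig bolted down: grey sole plate 258 x 108 x 8 mm, two dark rails. Origin: underside, mid-length, on the centre line; x = the way the carrier slides home, z up. Between the rails (inner faces y = +-23 mm, tops 32 mm above the worktop): copper sprung bed at x = -104 to -20 mm, then a steel slideway, 22 mm above the worktop, to the stop face at x = +109 mm. It stands on the worktop (z = 0).
- bar_mouth (a point): Lower front edge, mid-width, of the steel keeper bar across the channel: 36.5 mm above the worktop. The bar is 12 mm long; its top with the spring clamp is 51.5 mm up. Behind it come the leaf spring (34 mm), then the bush plate with a brass drill bush (same underside, top 50.5 mm), ending at the stop. Raised, the carrier stands 4.5 mm too high to enter; flush on the slideway it clears by 2.5 mm.
- carrier: Aluminium slide 125 x 44 x 12 mm, about 0.24 kg, flush brass workpiece near its nose. Origin: centre of the underside; x to its nose (the jig's x), z up. Starts raised on the bed, underside 29 mm above the worktop, nose 4 to 17 mm short of the keeper bar. A rib across its top (36 wide, 6 long, 6 mm high) is for pushing. Home is 77 to 90 mm further on; the rib then ends 21 mm short of the bar.
- thumb_seat (a point): Middle of the grooved thumb seat on the carrier's top face (12 mm above its underside): the flat 25 mm between the carrier's tail edge and the rib; the rib's pushing face is 12.5 mm ahead of this point and the tail edge 12.5 mm behind it. Press here.
- carrier_nose (a point): Centre of the lower edge of the carrier's nose (leading) end.
- home_stop (a point): Foot of the end stop's face, at slideway height (22 mm above the worktop), on the jig's centre line, where the carrier's nose must arrive.
- bed (a joint): Depth of the sprung bed in m: 0 = up (7 mm above the slideway), 0.007 = flush with it. Springs push up with 8 N when up, 16 N when flush; 9 to 14 N of press and 3 to 10 N of push do it (oiled faces, friction about 0.25). It comes up again only when the carrier's tail has wholly passed it, about 4 mm before home, and nothing else holds it down.
- leaf (a joint): Angle of the leaf spring in rad, 0 at rest, growing as its nose is lifted. Steel strip 20 mm wide, 33 mm long, sloping down from its clamp on the keeper bar towards the stop; the carrier lifts its nose about 3 mm (about 0.11 rad) and it then bears on the carrier with about 6 N.
- oiler: Red pump oil can with brass spout, 62 x 77 x 152 mm, standing; origin at its underside. Bystander.
- punch: Steel centre punch, 10 x 105 x 10 mm, lying. Bystander.
- drill_bit: Twist drill, 11 x 122 x 11 mm, lying. Bystander.
- nut: Large hexagon nut, 24 x 27 x 13 mm, lying flat. Bystander.
Not all that is in view belongs to the job. Of the things that look like the carrier, the smallest one is meant.

How it is judged:
By the outcome, as a careful person would: the job done as asked, in the order asked, and still so for the second after the job is handed in, with the robot touching nothing.
It also fails if it takes over 38 s, if anything falls off the work surface, if the arm or the gripper's body presses on something with over 40 N, if the wrist force passes 120 N, or if a joint passes its speed limit or range.

### The arm

A 7-joint arm with a two-finger parallel gripper is mounted at the origin on a cart in front of the work surface, level with it; the furniture and walls round the work are solid. World frame = base frame: x ahead of the robot, y to its left, z up, the work surface at z = 0. Lengths are in m, angles in rad, forces in N, time in s.
With the tool pointing down it reaches from about 0.4 to 0.85 m from the base axis. Payload 4.5 kg.
Tool frame: the origin (TCP) lies between the finger pads; the fingertips stand r.finger_overhang ahead of it and the grasp point (between the pads) lies 8 mm behind it (r.finger_overhang is the distance from the TCP to the fingertips, in m); z points along the fingers, x is the direction in which the jaws open and shut, and the axes are right-handed (so a half turn about z gives the same grasp; the last joint's range is limited). The gripper opens to 88 mm and grips with 3 to 60 N. Pads are 18 mm wide; open, the fingers measure 123 mm over their backs; the gripper's body (75 mm by 187 mm) begins 45 mm behind the grasp point.
Start: joints at [-1.285, 0.689, -0.195, 1.565, 0.157, 0.902, -0.215], TCP at [0.156, 0.605, 0.25] pointing down, gripper open.
Joint ranges: [-3.01, 3.01], [-0.46, 2.08], [-1.47, 1.51], [0.13, 2.56], [-1, 4.14], [0.04, 2.09], [-2.66, 2.66]. Speed limits (rad/s): [2.57, 2.57, 3.14, 3.14, 3.14, 3.14, 3.14].

### API

Orientations are given as a unit quaternion [x, y, z, w].
In Python, from plant import r gives the robot as it stands.
- The arm moves only by the tool move_arm, never from a script. Its argument "targets" is a list that holds one entry, the list of rows, each a list of 7 numbers: the turn, a rotation vector about the world's x, y, z in rad, then the shift along the world's x, y, z in m, then the opening, from 0 (shut) to 1 (fully open). A call has 1 to 5 rows; each row shifts and turns the pose as measured when the row begins; what a row does not reach is not made up. A row lasts 1/10 s, in which the tool goes at most 50 mm and 8.59 degrees, less where a joint would pass 70% of its speed; a pose out of reach is approached as far as the arm can. A call with a gripper value outside its range is refused whole. The fingers move at their own pace and stop on an object; "force" is the grip in N (left out, the last holds). Time passes only in rows, so rows that do not move let the fingers close. It gives the time, the measured TCP pose, the force and the opening at its end, in the units of the state.
- r.get_state(): the state, without advancing time (a new reading comes with each control period).
- r.snapshot(name): name is "scene" or "top"; returns a dict with "frame" (400x640x3 uint8, red, green, blue), "K" (3x3 intrinsics, pixels), "T" (4x4, takes a point from camera to world coordinates). Camera axes: x right, y up, looking along -z (the intrinsics and any distortion apply to the point x, -y, -z); pixel columns grow to the right and rows downward; lengths in m; the calibration is good to about 2 mm. A picture is of the moment at which its call begins. There is no depth.
- r.finish_job(): hands the job in, once; it reports no verdict.
Trained networks look in a picture, given as the dict that the camera call returned (one of the last four; its "shot" number tells which), for a name from the list of things; names that differ only in an ending like _2 or _b are one class to them, and where a whole thing is asked for, a point or a joint stands for the part that bears it (a point fixed in the world has none). Each returns a list of dicts, best first, with "score" (0 to 1); they miss things now and then, are a little off and sometimes report something else, mostly with a low value. They report only what shows in the picture. A call takes as long as a camera call. They do not tell look-alikes from the thing itself.
- r.find_in(picture, query): "centre" ([row, column] in pixels, amid what is visible of it).
The state is a dict: "clock": time; "q": joint angles; "qd": joint speeds; "joint_torque": joint torques, N m; "tool_pos": TCP position; "eef_rot": TCP orientation; "contact_force": force on the tool from outside, world axes, zero at the start; "moment": the same for the moment, N m; "opening": opening from 0.0 (shut) to 1.0 (fully open).
Only numpy, scipy, OpenCV 4.12 (cv2) and the standard library are available. Lean on these libraries where they do the work, as an engineer would, in place of code of your own. Each camera call takes 0.05 s, during which the arm holds its last target. There are 200 camera calls.

## Working session

There is one attempt and no reset: what is moved stays moved. The work goes in short steps, Python scripts to look and compute and a tool call to move; the robot and the scene stay as the last step left them, time stands still between calls to the robot, and variables do not carry over. Pictures are saved under pics/ and viewed, about 8 in all and at most 12, crops included, and the job is handed in when it is done.

Besides the shell and the picture viewer there is one more tool, called after ">>>" as name([rows], argument=value, ...), one row to a line, values as JSON. move_arm: Moves the arm, as the interface text tells. Its arguments: {"type":"object","properties":{"targets":{"type":"array","items":{"type":"array","items":{"type":"array","items":{"type":"number"}}}},"force":{"type":"number"}},"required":["targets"]}

```bash
mkdir -p pics
cat > h.py <<'E'
import numpy as np, cv2
from plant import r
def snap(n,f):
    p=r.snapshot(n); cv2.imwrite(f'pics/{f}.png',p['frame'][:,:,::-1]); return p
def ray(p,rc,z):
    K,T=p['K'],p['T']; d=np.linalg.inv(K)@[rc[1],rc[0],1]; d=T[:3,:3]@[d[0],-d[1],-d[2]]
    o=T[:3,3]; return o+d*(z-o[2])/d[2]
def proj(p,X):
    K,T=p['K'],p['T']; c=T[:3,:3].T@(np.array(X)-T[:3,3]); u=K@[c[0],-c[1],-c[2]]; return (u[:2]/u[2])[::-1]
E
python3 - <<'E'
from h import *
p=snap('top','top1'); s=snap('scene','sc1')
print(p.keys(), r.finger_overhang)
for n,q in (('top',p),('sc',s)):
  print(q['K'].tolist(),q['T'].round(3).tolist())
  for k,z in (('carrier',.041),('jig',.03),('bar_mouth',.0365),('thumb_seat',.041),('carrier_nose',.029),('home_stop',.022),('oiler',.07),('punch',0.005),('drill_bit',.005),('nut',.01)):
    for f in r.find_in(q,k)[:4]: print(n,k,np.round(f['centre'],1),round(f['score'],2),ray(q,f['centre'],z).round(3))
print(r.get_state())
E
```

```text
dict_keys(['frame', 'K', 'T', 'shot']) 0.011
[[513.9020991836994, 0.0, 329.2381027600276], [0.0, 513.9020991836994, 193.0732031993903], [0.0, 0.0, 1.0]] [[-0.0, 0.996, -0.093, 0.429], [-1.0, 0.0, 0.004, 0.029], [0.004, 0.093, 0.996, 1.084], [0.0, 0.0, 0.0, 1.0]]
top carrier [270.1 237.4] 0.91 [0.372 0.209 0.041]
top carrier [270.7 418.1] 0.88 [ 0.37  -0.154  0.041]
top carrier [169.9 321.4] 0.81 [0.575 0.041 0.041]
top jig [178.5 354.3] 0.58 [ 0.558 -0.027  0.03 ]
top bar_mouth [179.1 351.3] 0.57 [ 0.556 -0.021  0.036]
top bar_mouth [167.7 321.2] 0.39 [0.58  0.041 0.036]
top thumb_seat [273.2 420.8] 0.95 [ 0.365 -0.16   0.041]
top thumb_seat [270.1 233.3] 0.94 [0.372 0.217 0.041]
top carrier_nose [269.4 233.4] 0.93 [0.372 0.219 0.029]
top carrier_nose [170.4 320.4] 0.77 [0.575 0.043 0.029]
top carrier_nose [272.8 419. ] 0.68 [ 0.365 -0.158  0.029]
top home_stop [177.7 350.8] 0.93 [ 0.561 -0.02   0.022]
top home_stop [173.9 369.2] 0.67 [ 0.569 -0.059  0.022]
top oiler [116.2 374.6] 0.77 [ 0.68  -0.067  0.07 ]
top punch [215.7 288.5] 0.79 [0.483 0.11  0.005]
top drill_bit [216.5 351.4]
[... 1264 characters left out ...]
 0.024 0.01 ]
{'clock': 1.1, 'q': array([-1.28521844,  0.6891332 , -0.19459162,  1.56529536,  0.15728988,
        0.90248913, -0.21511475]), 'qd': array([-0.00194973, -0.00054877, -0.00085955,  0.00070007, -0.0016289 ,
        0.00011536,  0.00011092]), 'joint_torque': array([-2.90821181e-04, -5.27499819e+01, -1.26746636e+00, -1.53748620e+01,
       -5.19532431e-02, -7.23621979e-04,  2.66395784e-05]), 'tool_pos': array([0.15568637, 0.60532378, 0.249723  ]), 'eef_rot': array([ 7.90294786e-01,  6.12726815e-01,  1.65218329e-05, -2.42029881e-05]), 'contact_force': array([0.49078685, 0.54770269, 0.59541572]), 'moment': array([-0.06023082,  0.01269615,  0.00355438]), 'opening': 0.9979024385871413}
```

View pics/top1.png

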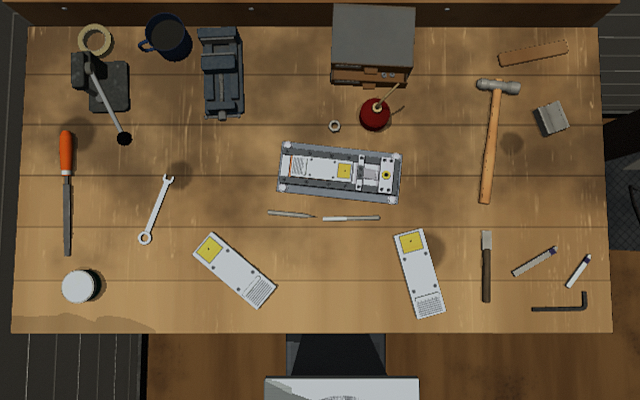

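View pics/sc1.png

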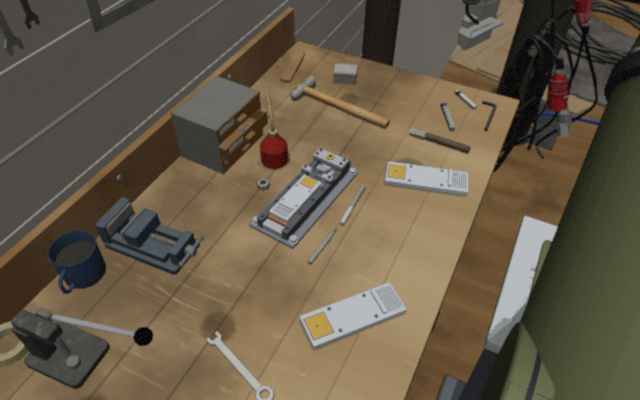

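Both pictures show three carrier look-alikes. In the top view they are at [270,237] and [271,418], which are large and loose on the bench, and at [170,321], which is the smallest and sits in the jig. I take the one in the jig and check it in a close crop.

Run:
```python
import cv2
a=cv2.imread('pics/top1.png')[130:215,265:415]
cv2.imwrite('pics/c1.png',cv2.resize(a,None,fx=5.3,fy=5.3,interpolation=cv2.INTER_CUBIC))
```

```text
(no output)
```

View pics/c1.png

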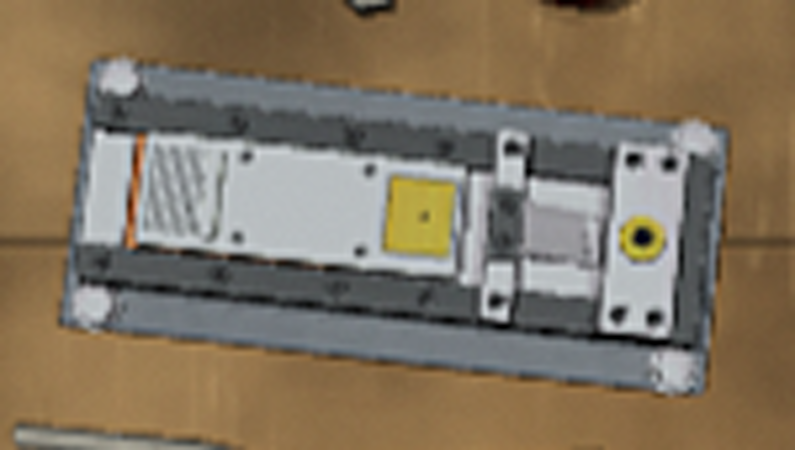

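The crop shows the carrier in the jig. Tail edge is at crop (142,192), rib at about (218,197), nose at (463,222), and the bar just beyond at (490,225). Next I fit the jig pose from the sole plate corners.

Run:
```python
from h import *
p=r.snapshot('top')
f=lambda x,y,z: ray(p,[130+(y+.5)/5.3-.5,265+(x+.5)/5.3-.5],z)
c=[f(x,y,.008) for x,y in((93,62),(728,130),(703,393),(63,325))]
o=sum(c)/4; ux=(c[1]+c[2]-c[0]-c[3])/2; print(np.linalg.norm(ux), np.linalg.norm(c[0]-c[3]))
ux/=np.linalg.norm(ux); uy=np.array([-ux[1],ux[0],0]); print('o',o,'ux',ux,np.arctan2(ux[1],ux[0]))
for n,x,y,z in(('tailtop',142,192,.041),('rib',221,197,.047),('nosetop',463,222,.041),('barfront top',488,225,.0515),('ribL',227,152,.047),('ribR',212,242,.047),('stopend',708,260,.03)):
    v=f(x,y,z)-o; print(n,(v@ux*1000).round(1),(v@uy*1000).round(1))
```

```text
0.25540520845560194 0.10641728240869491
o [0.57409852 0.00296319 0.008     ] ux [-0.10661187 -0.99430071  0.        ] -1.6776111941948015
tailtop -99.6 -1.5
rib -68.7 -1.0
nosetop 25.0 0.1
barfront top 34.3 -1.5
ribL -68.3 16.6
ribR -70.2 -18.7
stopend 121.9 -3.0
```

Run:
```python
from h import *
from scipy.optimize import least_squares
P={n:r.snapshot(n) for n in('top','scene')}
B={}
for n,p in P.items():
    h=cv2.cvtColor(p['frame'],cv2.COLOR_RGB2HSV)
    m=(((h[...,0]<7)|(h[...,0]>172))&(h[...,1]>150)&(h[...,2]>40)).astype('uint8')
    nn,l,s,c=cv2.connectedComponentsWithStats(m)
    for i in range(1,nn):
        if s[i,4]>100: print(n,s[i],c[i])
    (x0,y0,x1,y1)=(360,90,395,135) if n=='top' else (255,125,295,175)
    ys,xs=np.nonzero(m[y0:y1,x0:x1]); B[n]=(xs.min()+x0,xs.max()+x0,ys.max()+y0,ys.min()+y0); print(B[n])
t=np.linspace(0,6.28,60)
def pr(p,c,rad,z): return np.array([proj(p,[c[0]+rad*np.cos(a),c[1]+rad*np.sin(a),z]) for a in t])
def res(v):
    o=[]
    for n,p in P.items():
        q=pr(p,v,.031,0) if n=='scene' else np.vstack([pr(p,v,.031,0),pr(p,v,.031,.045)])
        o+=[q[:,1].min()-B[n][0],q[:,1].max()-B[n][1],q[:,0].max()-B[n][2]]
    return o
f=least_squares(res,[.68,-.06]); print(f.x,f.fun.round(1))
v=f.x
for z in(.05,.06,.07,.08,.1,.152): print(z,*(proj(p,[*v,z]).round(1) for p in P.values()))
im=[]
for n,p in P.items():
    a=p['frame'].copy()[:,:,::-1]; y,x=(75,335) if n=='top' else (85,225)
    im.append(cv2.resize(a[y:y+100,x:x+95],None,fx=4,fy=4,interpolation=cv2.INTER_CUBIC))
cv2.imwrite('pics/oil.png',np.hstack(im))
```

```text
top [360  98  30  30 571] [374.09632224 113.76707531]
(np.int64(360), np.int64(389), np.int64(127), np.int64(98))
scene [573   0  17  13 175] [581.26857143   5.64      ]
scene [548  74  21  38 555] [557.23963964  93.38378378]
scene [261 135  26  34 733] [273.59345157 151.60027285]
(np.int64(261), np.int64(286), np.int64(168), np.int64(135))
[ 0.70045427 -0.07167029] [-0.5  1.9  1.8 -2.3 -0.2  0.6]
0.05 [108.7 376.1] [142.6 271. ]
0.06 [107.4 376.6] [139.1 270.8]
0.07 [106.1 377.1] [135.6 270.5]
0.08 [104.8 377.5] [132.  270.2]
0.1 [102.1 378.5] [124.7 269.7]
0.152 [ 94.5 381.3] [104.9 268.2]
```

View pics/oil.png

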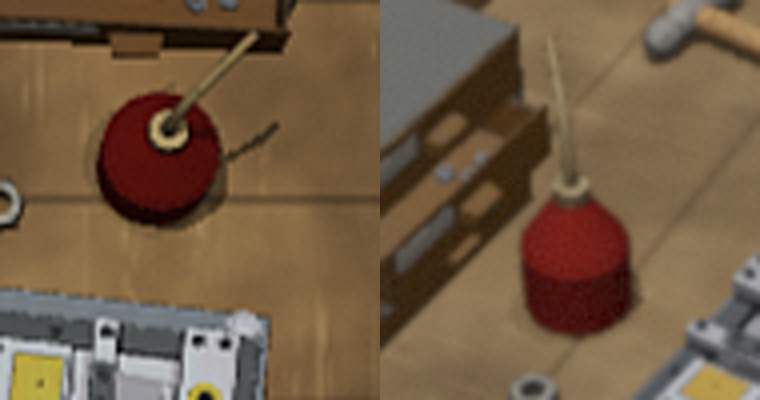

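The oil can stands at about (0.70,-0.07). Its dome and collar end about 75 mm up and the spout leans away, so the gripper body (at least 98 mm up) clears it. Now I travel above the seat while closing the gripper and turning so the jaws lie across the jig.

>>> move_arm([
  [[0,0,-0.09,0.027,-0.032,0,0],[0,0,-0.09,0.027,-0.032,0,0],[0,0,-0.09,0.027,-0.032,0,0],[0,0,-0.09,0.027,-0.032,0,0],[0,0,-0.09,0.027,-0.032,0,0]],
], force=30)

```text
clock: 1.75
tool_pos: [0.2872, 0.4462, 0.2499]
eef_rot: [0.908, 0.419, 0.001, -0.005]
contact_force: [0.6, 0.4, -1.0]
opening: 0.574
```

>>> move_arm([
  [[0,0,-0.09,0.027,-0.032,0,0],[0,0,-0.09,0.027,-0.032,0,0],[0,0,-0.09,0.027,-0.032,0,0],[0,0,-0.09,0.027,-0.032,0,0],[0,0,-0.09,0.027,-0.032,0,0]],
])

```text
clock: 2.25
tool_pos: [0.4272, 0.2799, 0.2512]
eef_rot: [0.98, 0.198, 0.004, -0.005]
contact_force: [0.5, 0.5, -0.2]
opening: 0.114
```

>>> move_arm([
  [[0,0,-0.09,0.027,-0.032,0,0],[0,0,-0.09,0.027,-0.032,0,0],[0,0,-0.09,0.027,-0.032,0,0],[0,0,-0.09,0.027,-0.032,0,0],[0,0,-0.09,0.027,-0.032,0,0]],
])

```text
clock: 2.75
tool_pos: [0.5674, 0.1133, 0.2525]
eef_rot: [0.999, -0.035, 0.006, -0.005]
contact_force: [0.9, 0.3, 0.2]
opening: 0.008
```

>>> move_arm([
  [[-0.01,0.012,-0.037,0.016,-0.024,-0.03,0],[0,0,0,0,0,-0.047,0],[0,0,0,0,0,-0.047,0],[0,0,0,0,0,-0.047,0],[0,0,0,0,0,0,0]],
])

```text
clock: 3.25
tool_pos: [0.5917, 0.0792, 0.0787]
eef_rot: [0.998, -0.062, 0.007, 0.002]
contact_force: [-0.9, -1.1, 0.3]
opening: 0.006
```

Run:
```python
from h import *
s=r.get_state(); print(s['tool_pos'].round(4),s['eef_rot'].round(4),s['contact_force'].round(2))
p=snap('scene','sc2'); q=snap('top','top2')
o=np.array([.5741,.00296,0]);ux=np.array([-.1066,-.9943,0])
tip=s['tool_pos']-[0,0,.011]; print('tip px',proj(p,tip),'jig x',(tip-o)@ux*1000,'y',(tip-o)@[.9943,-.1066,0]*1000)
a=cv2.resize(p['frame'][110:260,220:380,::-1],None,fx=4,fy=4,interpolation=cv2.INTER_CUBIC)
cv2.imwrite('pics/c2.png',a)
```

```text
[0.5917 0.0792 0.0787] [ 0.9981 -0.0619  0.0075  0.0016] [-0.88 -1.09  0.27]
tip px [196.83429447 280.18275103] jig x -77.65121380156356 y 9.388505411224399
```

View pics/c2.png

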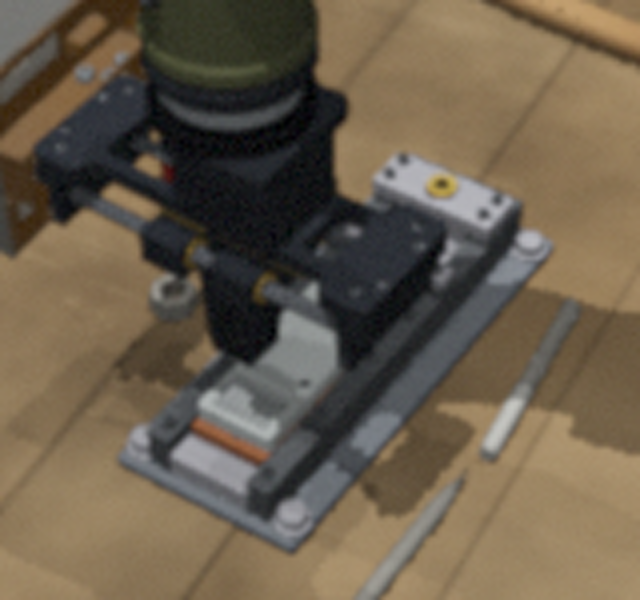

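Fingertips are at crop (245,355), about over the rib, so the move overshot. The seat is at about (238,408), with the tail edge at (237,428). I correct position and tilt and check the frame against the scene view.

>>> move_arm([
  [[0.004,0.015,0.017,-0.008,0.01,-0.012,0],[0,0,0,0,0,0,0],[0,0,0,0,0,0,0]],
])

```text
clock: 3.65
tool_pos: [0.5923, 0.0922, 0.0793]
eef_rot: [0.999, -0.052, 0.011, -0.003]
contact_force: [-0.3, 0.1, 0.3]
opening: 0.001
```

Run:
```python
from h import *
s=r.get_state(); print(s['tool_pos'].round(4),s['eef_rot'].round(4),s['contact_force'].round(2))
p=snap('scene','sc3')
o=np.array([.5741,.00296,0]);ux=np.array([-.1066,-.9943,0]);uy=np.array([.9943,-.1066,0])
tip=s['tool_pos']-[0,0,.011]; print('tip jig x',(tip-o)@ux*1000,'y',(tip-o)@uy*1000)
a=cv2.resize(p['frame'][150:250,230:350,::-1],None,fx=6,fy=6,interpolation=cv2.INTER_CUBIC)
for x,y,z in((-.0995,.022,.041),(-.0995,-.022,.041),(-.087,0,.041),(-.0685,.018,.047),(-.0685,-.018,.047),(-.129,-.054,.008),(-.129,.054,.008),(.129,-.054,.008)):
    v=(proj(p,o+x*ux+y*uy+[0,0,z])-[150,230]+.5)*6; cv2.circle(a,(int(v[1]),int(v[0])),3,(255,0,255),-1)
cv2.imwrite('pics/c3.png',a)
```

```text
[0.5923 0.0922 0.0793] [ 0.9986 -0.0523  0.0109 -0.0031] [-0.31  0.08  0.3 ]
tip jig x -90.64828680972603 y 8.563963294061569
```

View pics/c3.png

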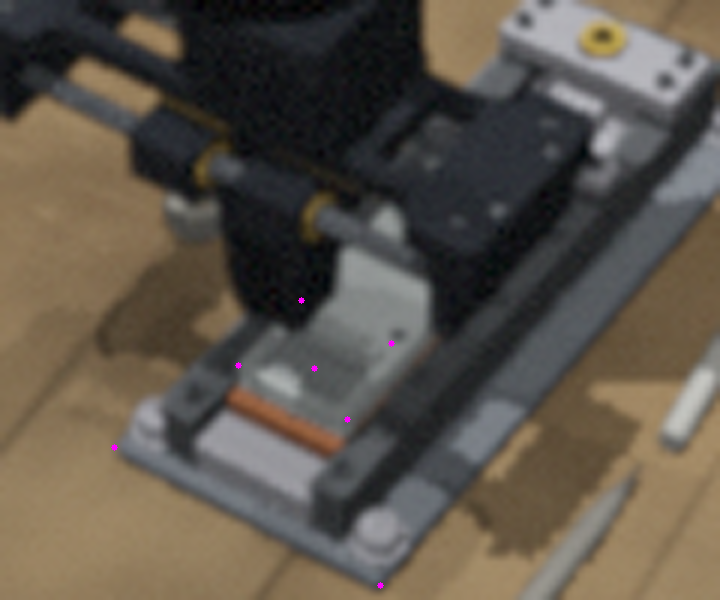

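Tail corners appear at crop (235,378)/(340,432), within about 2 mm of the prediction. The seat is therefore near jig x = -88. The tips are 8.5 mm off sideways because short moves fall short, so I correct over several rows.

>>> move_arm([
  [[-0.005,0.022,-0.002,-0.009,-0.002,0,0],[-0.003,0.012,-0.002,-0.005,-0.001,0,0],[-0.003,0.01,0,-0.003,0,0,0]],
])

```text
clock: 4.0
tool_pos: [0.5749, 0.0895, 0.0817]
eef_rot: [0.998, -0.054, -0.011, 0.003]
contact_force: [-0.3, 0.1, -0.2]
opening: 0.004
```

```bash
cat >> h.py <<'E'
from scipy.spatial.transform import Rotation as R
o=np.array([.5741,.00296,0]);ux=np.array([-.1066,-.9943,0]);uy=np.array([.9943,-.1066,0])
def st(xt=-88,yt=-.5):
    s=r.get_state(); t=s['tool_pos']-[0,0,.011]; f=s['contact_force']
    G=R.from_matrix(np.column_stack([uy,ux,[0,0,-1]])); e=(G*R.from_quat(s['eef_rot']).inv()).as_rotvec()
    x,y=(t-o)@ux*1e3,(t-o)@uy*1e3; d=(xt-x)*ux+(yt-y)*uy
    print('t',s['clock'],'jig x,y,z',np.round([x,y,t[2]*1e3],1),'turn need',e.round(4),'shift mm',d.round(1),'F x,y,z',np.round([f@ux,f@uy,f[2]],1))
E
python3 -c "from h import *; st()"
```

```text
t 4.0 jig x,y,z [-86.1  -8.5  70.7] turn need [ 0.0057 -0.0221  0.0019] shift mm [8.1 1.  0. ] F x,y,z [-0.  -0.3 -0.2]
```

>>> move_arm([
  [[0,0,0,0,0,0,0],[0,0,0,0,0,0,0]],
])

```text
clock: 4.2
tool_pos: [0.5746, 0.0894, 0.0818]
eef_rot: [0.998, -0.054, -0.011, 0.004]
contact_force: [-0.0, -0.1, 0.5]
opening: 0.005
```

```bash
python3 -c "from h import *; st()"
```

```text
t 4.2 jig x,y,z [-86.   -8.7  70.8] turn need [ 0.0061 -0.0227  0.002 ] shift mm [8.4 1.1 0. ] F x,y,z [0.1 0.  0.5]
```

>>> move_arm([
  [[0.006,-0.022,0.002,0.008,0.001,0,0]],
])

```text
clock: 4.3
tool_pos: [0.5826, 0.0905, 0.0816]
eef_rot: [0.999, -0.053, -0.0, -0.0]
contact_force: [0.2, 0.5, -0.6]
opening: 0.006
```

```bash
python3 -c "from h import *; st()"
```

```text
t 4.3 jig x,y,z [-88.   -0.9  70.6] turn need [-0.0001 -0.0005 -0.0005] shift mm [ 0.4 -0.   0. ] F x,y,z [-0.5  0.1 -0.6]
```

Now at the target pose; single rows are accurate from rest. Descending.

>>> move_arm([
  [[0,0,0,0,0,-0.02,0],[0,0,0,0,0,-0.007,0]],
])

```text
clock: 4.5
tool_pos: [0.5852, 0.0906, 0.0551]
eef_rot: [0.999, -0.053, 0.003, -0.001]
contact_force: [-0.7, 0.3, -0.5]
opening: 0.008
```

```bash
python3 -c "from h import *; st()"
```

```text
t 4.5 jig x,y,z [-88.3   1.6  44.1] turn need [-0.0012  0.0058 -0.0001] shift mm [-2.2 -0.1  0. ] F x,y,z [-0.2 -0.8 -0.5]
```

Tips are 3 mm above the seat. Pressing in small steps.

>>> move_arm([
  [[-0.001,0.006,0,-0.002,0,-0.003,0],[0,0,0,0,0,-0.003,0]],
])

```text
clock: 4.7
tool_pos: [0.5837, 0.0904, 0.0491]
eef_rot: [0.999, -0.053, 0.0, -0.0]
contact_force: [-1.3, 0.9, 6.3]
opening: 0.005
```

```bash
python3 -c "from h import *; st()"
```

```text
t 4.7 jig x,y,z [-88.    0.2  38.1] turn need [-0.0003  0.0003  0.0002] shift mm [-0.7  0.1 -0. ] F x,y,z [-0.8 -1.3  6.3]
```

>>> move_arm([
  [[0,0,0,0,0,-0.003,0],[0,0,0,0,0,-0.002,0]],
])

```text
clock: 4.9
tool_pos: [0.5837, 0.0904, 0.046]
eef_rot: [0.999, -0.054, 0.0, -0.0]
contact_force: [-3.5, -0.9, 10.5]
opening: 0.006
```

```bash
python3 -c "from h import *; st()"
```

```text
t 4.9 jig x,y,z [-88.    0.2  35. ] turn need [-0.0007  0.0004  0.0007] shift mm [-0.7  0.1 -0. ] F x,y,z [ 1.2 -3.3 10.5]
```

>>> move_arm([
  [[0,0,0,0,0,-0.003,0],[0,0,0,0,0,-0.003,0]],
])

```text
clock: 5.1
tool_pos: [0.5839, 0.0904, 0.0453]
eef_rot: [0.999, -0.054, 0.001, -0.001]
contact_force: [-7.0, 0.2, 29.2]
opening: 0.005
```

```bash
python3 -c "from h import *; st()"
```

```text
t 5.1 jig x,y,z [-88.    0.4  34.3] turn need [-0.0016  0.0013  0.0013] shift mm [-0.9  0.1  0. ] F x,y,z [ 0.6 -7.  29.2]
```

The carrier is flush (tips 34.3 mm, force up to 29 N). Now I slide while keeping it pressed.

>>> move_arm([
  [[0,0,0,-0.0005,-0.003,-0.002,0],[0,0,0,-0.0005,-0.003,-0.002,0],[0,0,0,-0.0005,-0.004,-0.002,0]],
])

```text
clock: 5.4
tool_pos: [0.5847, 0.0862, 0.0457]
eef_rot: [0.999, -0.052, 0.004, -0.005]
contact_force: [-3.4, 4.2, 11.6]
opening: 0.006
```

```bash
python3 -c "from h import *; st()"
```

```text
t 5.4 jig x,y,z [-83.9   1.6  34.7] turn need [-0.0098  0.0082 -0.002 ] shift mm [-1.7  4.3 -0. ] F x,y,z [-3.9 -3.8 11.6]
```

>>> move_arm([
  [[-0.01,0.008,-0.002,-0.0015,-0.004,-0.003,0],[-0.005,0.003,0,-0.001,-0.005,-0.0028,0],[-0.004,0.003,0,-0.001,-0.005,-0.0028,0]],
])

```text
clock: 5.7
tool_pos: [0.5843, 0.0824, 0.0454]
eef_rot: [0.999, -0.051, 0.001, -0.003]
contact_force: [-3.7, 6.9, 18.6]
opening: 0.006
```

```bash
python3 -c "from h import *; st()"
```

```text
t 5.7 jig x,y,z [-80.1   1.7  34.4] turn need [-0.0049  0.0028 -0.0056] shift mm [-1.4  8.1 -0. ] F x,y,z [-6.5 -4.4 18.6]
```

>>> move_arm([
  [[-0.005,0.003,-0.005,-0.002,-0.008,-0.0025,0],[-0.004,0.003,-0.003,-0.0015,-0.008,-0.0025,0],[-0.004,0.003,-0.002,-0.0015,-0.008,-0.0025,0]],
])

```text
clock: 6.0
tool_pos: [0.5828, 0.0688, 0.0455]
eef_rot: [0.999, -0.052, 0.002, -0.003]
contact_force: [-2.9, 5.3, 16.9]
opening: 0.009
```

```bash
python3 -c "from h import *; st()
p=snap('scene','sc4'); cv2.imwrite('pics/c4.png',cv2.resize(p['frame'][120:250,230:370,::-1],None,fx=4.5,fy=4.5,interpolation=cv2.INTER_CUBIC))"
```

```text
t 6.0 jig x,y,z [-66.4   1.7  34.5] turn need [-0.0054  0.0034 -0.0029] shift mm [ 0.1 21.8 -0. ] F x,y,z [-5.  -3.5 16.9]
```

View pics/c4.png

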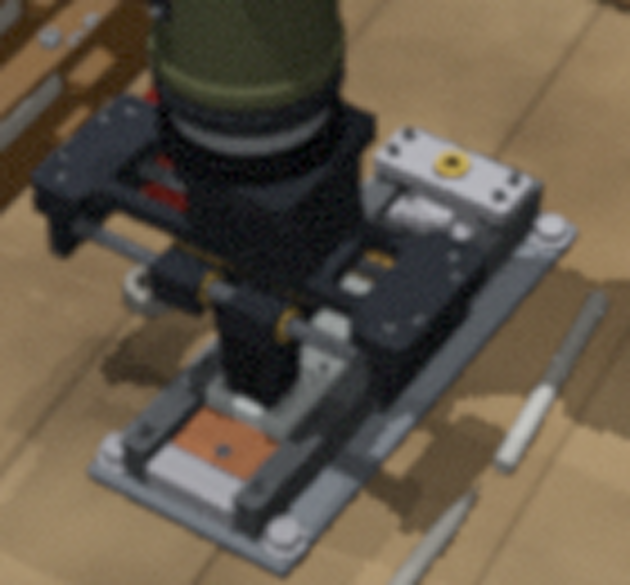

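The carrier slides flat; the copper bed shows behind its tail at crop (230,440), with the tips on the seat. Continuing.

>>> move_arm([
  [[-0.006,0.004,-0.003,-0.002,-0.01,-0.0027,0],[-0.005,0.004,-0.002,-0.0015,-0.01,-0.0027,0],[-0.005,0.004,-0.002,-0.0015,-0.01,-0.0027,0]],
])

```text
clock: 6.35
tool_pos: [0.5807, 0.0487, 0.0454]
eef_rot: [0.999, -0.052, -0.0, -0.001]
contact_force: [-3.6, 6.2, 20.5]
opening: 0.004
```

```bash
python3 -c "from h import *; st()"
```

```text
t 6.35 jig x,y,z [-46.2   1.7  34.4] turn need [-0.003  -0.0007 -0.0031] shift mm [ 2.3 41.8 -0. ] F x,y,z [-5.8 -4.2 20.5]
```

>>> move_arm([
  [[-0.004,0.001,-0.003,-0.0015,-0.011,-0.0025,0],[-0.004,0.001,-0.002,-0.0015,-0.011,-0.0025,0],[-0.004,0.001,-0.002,-0.0015,-0.011,-0.0025,0]],
])

```text
clock: 6.65
tool_pos: [0.5789, 0.0306, 0.0455]
eef_rot: [0.999, -0.05, 0.002, -0.005]
contact_force: [-3.0, 8.5, 17.7]
opening: 0.005
```

```bash
python3 -c "from h import *; st()"
```

```text
t 6.65 jig x,y,z [-28.    1.8  34.5] turn need [-0.0103  0.0038 -0.0064] shift mm [ 4.1 59.9 -0. ] F x,y,z [-8.2 -3.9 17.7]
```

>>> move_arm([
  [[-0.012,0.004,-0.006,-0.0015,-0.011,-0.0025,0],[-0.006,0.003,-0.002,-0.0015,-0.011,-0.0025,0],[-0.006,0.003,-0.002,-0.0015,-0.011,-0.0025,0]],
])

```text
clock: 6.95
tool_pos: [0.5768, 0.0115, 0.0454]
eef_rot: [0.999, -0.05, 0.0, -0.002]
contact_force: [-3.0, 9.3, 18.5]
opening: 0.003
```

```bash
python3 -c "from h import *; st()"
```

```text
t 6.95 jig x,y,z [-8.8  1.8 34.4] turn need [-0.0042  0.0005 -0.0061] shift mm [ 6.2 79.  -0. ] F x,y,z [-8.9 -3.9 18.5]
```

>>> move_arm([
  [[-0.008,0.001,-0.006,-0.001,-0.01,-0.0022,0],[-0.006,0.001,-0.002,-0.001,-0.01,-0.0022,0]],
])

```text
clock: 7.15
tool_pos: [0.5761, 0.0054, 0.0455]
eef_rot: [0.999, -0.05, 0.001, -0.004]
contact_force: [-2.8, 24.7, 17.4]
opening: 0.005
```

```bash
python3 -c "from h import *; st()"
```

```text
t 7.15 jig x,y,z [-2.6  1.8 34.5] turn need [-0.0078  0.0019 -0.0069] shift mm [ 6.8 85.1 -0. ] F x,y,z [-24.2  -5.4  17.4]
```

Push force has jumped to 24 N, so it is against the stop. One firm confirmation push, then relax, lift and look.

>>> move_arm([
  [[-0.006,0.001,-0.003,-0.001,-0.01,-0.001,0],[-0.004,0.001,-0.002,-0.0005,-0.01,-0.0005,0]],
])

```text
clock: 7.35
tool_pos: [0.576, 0.0054, 0.0457]
eef_rot: [0.999, -0.045, 0.001, -0.011]
contact_force: [-0.4, 15.8, -1.7]
opening: 0.01
```

```bash
python3 -c "from h import *; st()"
```

```text
t 7.35 jig x,y,z [-2.6  1.7 34.7] turn need [-0.0217  0.0028 -0.0166] shift mm [ 6.9 85.1 -0. ] F x,y,z [-15.7  -2.1  -1.7]
```

>>> move_arm([
  [[0,0,0,0,0.003,0.001,0],[0,0,0,0,0.002,0.004,0],[0,0,0,0,0,0.02,0],[0,0,0,0,0,0.04,0],[0,0,0,0,0,0.04,0]],
])

```text
clock: 7.85
tool_pos: [0.5727, 0.012, 0.1503]
eef_rot: [0.999, -0.044, -0.004, -0.011]
contact_force: [1.2, 0.5, -0.1]
opening: 0.009
```

>>> move_arm([
  [[0,0,0,0,0.03,0.04,0],[0,0,0,-0.02,0.04,0.02,0],[0,0,0,-0.02,0.045,0,0],[0,0,0,-0.02,0.045,0,0],[0,0,0,-0.02,0.045,0,0]],
])

```text
clock: 8.35
tool_pos: [0.4987, 0.2072, 0.2221]
eef_rot: [0.998, -0.058, 0.007, -0.008]
contact_force: [-0.1, -0.0, -0.7]
opening: 0.003
```

Run:
```python
from h import *
st(); p=snap('top','top5'); q=snap('scene','sc5')
a=cv2.resize(p['frame'][100:215,265:415,::-1],None,fx=5.3,fy=5.3,interpolation=cv2.INTER_CUBIC)
b=cv2.imread('pics/top1.png')
cv2.imwrite('pics/c5.png',a[:600])
cv2.imwrite('pics/c6.png',cv2.resize(q['frame'][120:250,230:370,::-1],None,fx=4.5,fy=4.5,interpolation=cv2.INTER_CUBIC))
```

```text
t 8.35 jig x,y,z [-195.1  -96.8  211.1] turn need [-0.0148  0.0152  0.01  ] shift mm [  84.3 -116.7    0. ] F x,y,z [ 0.1 -0.1 -0.7]
```

View pics/c5.png

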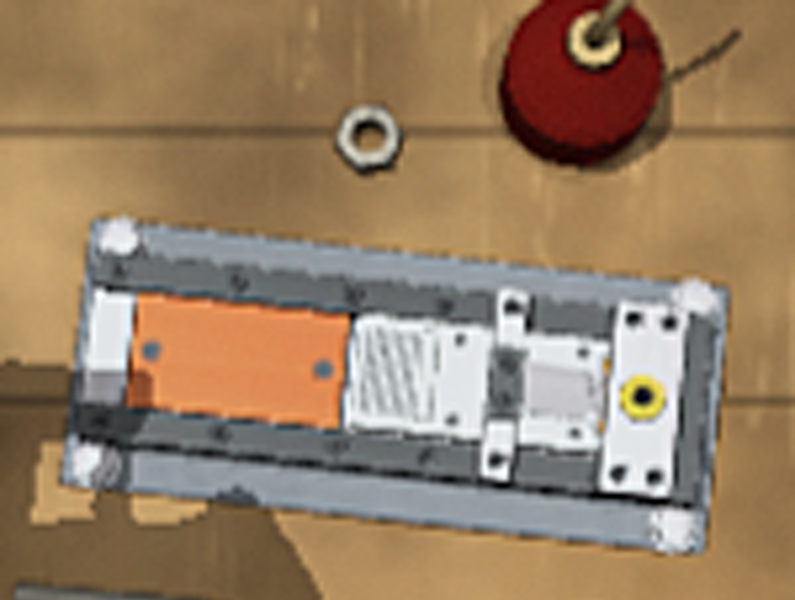

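View pics/c6.png

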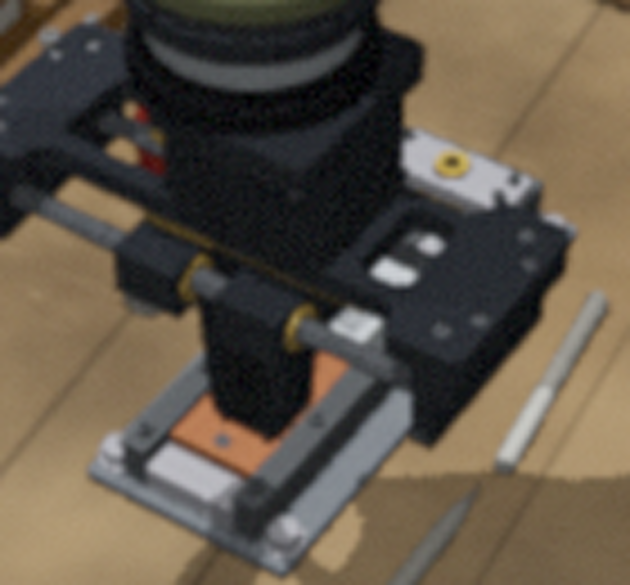

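Top view: tail at crop (350,372), the workpiece's brass edge just before the bush plate, bystanders unmoved. The scene view is blocked by the gripper, so I move clear and measure.

>>> move_arm([
  [[0,0,0,-0.03,0.035,0.02,0],[0,0,0,-0.03,0.035,0.02,0],[0,0,0,-0.03,0.035,0,0],[0,0,0,-0.03,0.035,0,0],[0,0,0,-0.03,0.035,0,0]],
])

```text
clock: 8.95
tool_pos: [0.3535, 0.3783, 0.2623]
eef_rot: [0.998, -0.062, 0.01, -0.008]
contact_force: [0.7, 0.3, -0.3]
opening: 0.002
```

>>> move_arm([
  [[0,0,0,-0.03,0.035,0,0],[0,0,0,-0.03,0.035,0,0],[0,0,0,-0.02,0.035,0,0],[0,0,0,0,0,0,0]],
])

```text
clock: 9.35
tool_pos: [0.2678, 0.4893, 0.2639]
eef_rot: [0.998, -0.06, 0.011, -0.009]
contact_force: [-0.1, 0.7, 0.0]
opening: 0.006
```

Run:
```python
from h import *
st(); p=snap('top','top6'); q=snap('scene','sc6')
f=lambda x,y,z: ray(p,[100+(y+.5)/5.3-.5,265+(x+.5)/5.3-.5],z)
for n,x,y,z in(('tail',350,372,.034),('ribfront',436,380,.040)): v=f(x,y,z)-o; print(n,(v@ux*1000).round(1),(v@uy*1000).round(1))
print(proj(p,o+[0,0,.008]))
# orange bed extent in both views vs prediction for up/flush
for n,c in(('top',p),('scene',q)):
    h=cv2.cvtColor(c['frame'],cv2.COLOR_RGB2HSV); m=((h[...,0]>5)&(h[...,0]<14)&(h[...,1]>160)&(h[...,2]>140)).astype('uint8')
    b=proj(c,o-.062*ux+[0,0,.029]).astype(int); y0,x0=b-35; mm=m[y0:b[0]+35,x0:b[1]+35]
    ys,xs=np.nonzero(mm); print(n,'orange',ys.mean()+y0,xs.mean()+x0,ys.min()+y0,ys.max()+y0,xs.min()+x0,xs.max()+x0)
    for z in(.022,.029): print(z,[proj(c,o+x*ux+y*uy+[0,0,z]).round(1).tolist() for x,y in((-.104,.022),(-.104,-.022),(-.02,.022),(-.02,-.022))])
cv2.imwrite('pics/c7.png',cv2.resize(q['frame'][140:250,240:370,::-1],None,fx=5.4,fy=5.4,interpolation=cv2.INTER_CUBIC))
```

```text
t 9.35 jig x,y,z [-450.9 -356.4  252.9] turn need [-0.0173  0.0224  0.0128] shift mm [ 315.2 -398.8    0. ] F x,y,z [-0.6 -0.1  0. ]
tail -18.8 -0.1
ribfront 14.6 -0.5
[172.40015917 339.42197483]
top orange 167.08702290076337 310.9282442748092 156 179 289 330
0.022 [[155.8, 291.2], [176.6, 288.8], [160.1, 331.2], [180.9, 328.9]]
0.029 [[155.3, 291.0], [176.2, 288.5], [159.6, 331.2], [180.5, 328.9]]<stdin>:10: RuntimeWarning: Mean of empty slice.
  ret = ret.dtype.type(ret / rcount)
Traceback (most recent call last):
ValueError: zero-size array to reduction operation minimum which has no identity
```

Run:
```python
import cv2,numpy as np
a=cv2.imread('pics/sc6.png')[140:250,240:350]; b=cv2.imread('pics/top6.png')[135:205,265:415]
a=cv2.resize(a,None,fx=5.2,fy=5.2,interpolation=cv2.INTER_CUBIC)
cv2.imwrite('pics/c7.png',a);
```

```text
(no output)
```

View pics/c7.png

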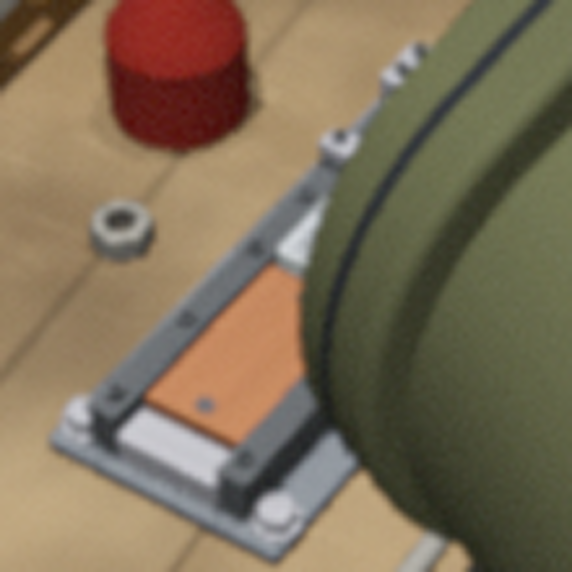

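The bed is clearly exposed at (230,360), but the arm hides the tail. I go back to near the start pose for a clear view and compare the bed's rear edge with its raised and pressed states.

>>> move_arm([
  [[0,0,0.06,-0.025,0.03,0,0],[0,0,0.08,-0.03,0.03,0,0],[0,0,0.08,-0.03,0.03,0,0],[0,0,0.08,-0.02,0.03,0,0],[0,0,0,0,0,0,0]],
])

```text
clock: 9.95
tool_pos: [0.1783, 0.5969, 0.2655]
eef_rot: [0.997, 0.079, 0.015, -0.006]
contact_force: [-0.5, -0.9, 0.5]
opening: 0.004
```

Run:
```python
from h import *
st(); q=snap('scene','sc8')
for z in(.022,.029): print(z,[(proj(q,o+x*ux+y*uy+[0,0,z])-[200,255]).round(1).tolist() for x,y in((-.104,.022),(-.104,-.022))])
c=[cv2.imread(f'pics/sc{i}.png')[200:235,255:305] for i in(1,4,8)]
u=np.hstack([cv2.resize(a,None,fx=5.3,fy=5.3,interpolation=cv2.INTER_CUBIC) for a in c])
l=cv2.resize(cv2.imread('pics/sc8.png')[145:240,250:370],None,fx=4.2,fy=4.2,interpolation=cv2.INTER_CUBIC)
W=max(u.shape[1],l.shape[1]); pad=lambda a:np.pad(a,((0,0),(0,W-a.shape[1]),(0,0)))
cv2.imwrite('pics/c8.png',np.vstack([pad(u),pad(l)]))
```

```text
t 9.95 jig x,y,z [-548.4 -456.9  254.5] turn need [-0.0104  0.0316 -0.266 ] shift mm [ 404.7 -506.4    0. ] F x,y,z [ 1.  -0.4  0.5]
0.022 [[18.1, 13.4], [27.3, 31.5]]
0.029 [[15.8, 13.2], [25.0, 31.4]]
```

View pics/c8.png

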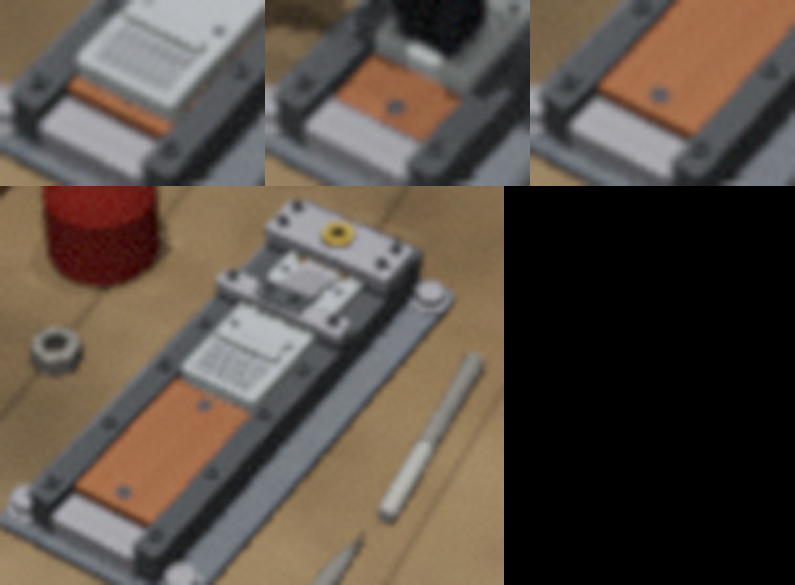

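The bottom picture shows the carrier under the bar and leaf spring. The bed's dark raised rear edge is back (panels 1 and 3) and was missing while pressed (panel 2). Bystanders are in place, so I hand in.

```bash
python3 -c "
from plant import r; print(r.finish_job())"
```

```text
the job is handed in; nothing more can be done
None
```

The carrier is loaded and I handed the job in at about 10 s, with the arm clear of the jig. With closed fingertips I pressed it flush at the thumb seat (peak about 29 N). I then slid it under the keeper bar and leaf spring until the push force jumped to 24 N at the end stop, and it did not move under a second push.

**Last checks:**
- **Bed:** in the scene view its rear edge looks raised again, as at the start. It can only come up within about 4 mm of home.
- **Rib:** its front measured at jig x = +14.6 mm, against +15 mm expected when home.
- **Bystanders:** the oil can, punch, drill and nut look unmoved.

**Disagreement:** a rough measurement of the tail edge gave -18.8 mm instead of -16 mm. I put this down to blurred edge picking, because the rib, the push force and the bed all point to home.

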